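# Cover the specimen and hold the shutter half open for exposure

### The arm

A 6-joint arm with a two-finger parallel gripper is mounted at the origin on the work surface. World frame = base frame: x ahead of the robot, y to its left, z up, the work surface at z = 0. Lengths are in m, angles in rad, forces in N, time in s.
With the tool pointing down it reaches from about 0.4 to 0.925 m from the base axis. Payload 12.5 kg.
Tool frame: the origin (TCP) lies midway between the tips of the shut fingers; the grasp point (between the pads) lies bot.tcp_to_grasp behind it (bot.tcp_to_grasp is the distance from the TCP to the grasp point, in m); z points along the fingers, x is the direction in which the jaws open and shut, and the axes are right-handed (so a half turn about z gives the same grasp; the last joint's range is limited). The gripper opens to 95 mm and grips with 3 to 60 N. Pads are 20 mm wide; open, the fingers measure 119 mm over their backs; the gripper's body (75 mm by 180 mm) begins 59 mm behind the grasp point.
Start: joints at [1.233, 0.491, 1.559, -0, 1.092, -0.106], TCP at [0.144, 0.608, 0.194] pointing down, gripper open.
Joint ranges: [-3.1, 3.1], [-0.84, 2.19], [0.05, 2.79], [-1.13, 4.28], [0.06, 2.93], [-2.69, 2.69]. Speed limits (rad/s): [2.22, 2.22, 2.79, 3.14, 3.14, 3.14].

### API

Orientations are given as a unit quaternion [w, x, y, z].
In Python, from plant import bot, vision, job gives the robot as it stands.
- The arm moves only by the tool servo_tool, never from a script. Its argument "plan" is a list of rows, each an object of numbers: "dx", "dy", "dz": the shift along the tool's x, y, z in m; "ax", "ay", "az": the turn, a rotation vector about the tool's x, y, z in rad; "jaw": the finger opening in m, from 0 to 0.0951. A call has 1 to 20 rows; each row is the pose to reach, as a shift and turn from the pose measured when the call began, along the tool's axes at that moment; what a row does not reach only later rows make up. A row lasts 1/10 s, in which the tool goes at most 50 mm and 8.59 degrees, less where a joint would pass 70% of its speed; a pose out of reach is approached as far as the arm can. A call with a gripper value outside its range is refused whole. The fingers move at their own pace and stop on an object; "newtons" is the grip in N (left out, the last holds). Time passes only in rows, so rows that repeat a pose let the fingers close. It gives the time, the measured TCP pose, the force and the opening at its end, in the units of the state.
- bot.observe(): the state, without advancing time (a new reading comes with each control period).
- vision.read_camera(name): name is "scene" or "top" or "wrist"; returns (picture, depth): 420x560x3 uint8, red, green, blue; 420x560 float32, m along the optical axis (not along the pixel's ray), 0 where there is no reading.
- vision.get_calibration(name): a dict with "vfov" (degrees; the focal length in pixels is half the picture's height over the tangent of half this angle, whatever the lens; pixels are square), "cx", "cy" (the principal point, pixels), "D" ([k1, k2, p1, p2, k3] as OpenCV has them; the pictures are not rectified), "extrinsics" (4x4, takes a point from world to camera coordinates); the wrist camera has in their place "tool_from_camera" (4x4, takes a point from camera to tool coordinates, whose origin is the TCP and whose axes are the tool frame's). Camera axes: x right, y down, z forward; pixel columns grow to the right and rows downward; lengths in m; the calibration is good to about 2 mm. A picture is of the moment at which its call begins: read the wrist's pose just before it. get_calibration takes no time and is no camera call.
- job.close_job(): hands the job in, once; it reports no verdict.
The state is a dict: "clock": time; "joint_pos": joint angles; "qd": joint speeds; "effort": joint torques, N m; "ee_pos": TCP position; "ee_rot": TCP orientation; "force": force on the tool from outside, world axes, zero at the start; "wrist_torque": the same for the moment, N m; "width": finger opening in m.
Only numpy, scipy, OpenCV 4.12 (cv2) and the standard library are available. Lean on these libraries where they do the work, as an engineer would, in place of code of your own. Each camera call takes 0.05 s, during which the arm holds its last target.

### The job

The specimen is already in the round well of the light-exposure unit: put the lid that fits on the well, fully home, and let go of it. Then slide the unit's sprung shutter by its tab to half travel, never running it on towards wide open, and finish while still holding it there, steady against its spring. Keep the shutter shut until the lid is on, and leave the other things on the bench where they are.

Things in the scene. Friction and masses are not known exactly. Their poses are not given: they have to be found in the camera images.
- unit: light-exposure unit, fixed: dark base plate 160 x 290 x 10 mm with a round open aluminium well (+y end) beside a grey shutter housing (110 x 156 mm, top 60 mm above the bench). Origin at bench level, 10 mm from the plate's centre towards the well; z up, y points from housing to well; the shutter opens along -y. A 10 mm wide rail, 66 mm above the bench, flanks each side of the shutter.
- well_mouth (a point): centre of the specimen well's rim, 70 mm above the bench; axes as the unit's. The well is 90 mm across outside, 80 mm inside, and already holds its specimen, well below the rim.
- lid_knob (a point): grip point of the loose lid, on the axis of its upright black knob (24 mm across, 40 mm tall), 22 mm above the disc and 30 mm above point lid_seat; z = lid's axis. Lid: aluminium disc 90 mm across, 8 mm thick, with a step below it 73 mm across, 10 mm deep, that drops into the well with 3.5 mm play all round. It lies step down on the bench, this point 40 mm up; about 0.16 kg.
- lid_seat (a point): centre of the underside of the lid's disc, which rests on the well's rim when the lid is home (it then lies at point well_mouth); z is the lid's axis
- lid: the whole loose lid; origin at the centre of the step's underside, 10 mm below point lid_seat
- tab_grip (a point): point in the middle of the upright steel tab that stands on the shutter plate near its end away from the well: 12 mm thick along the slide (unit's y), 34 mm wide across it, 40 mm tall, from 64 to 104 mm above the bench; this point is 86 mm above the bench, axes as the unit's. It is 70 mm to -y of the unit's origin when shut, 100 mm at half travel, 130 mm wide open.
- shutter (a joint): travel of the steel shutter plate (74 x 76 x 4 mm) along the unit's -y: 0 shut, 0.030 m half travel, 0.060 m wide open at its stop. A spring pulls it shut: 3 N at 0, 7.5 N at half, 12 N wide open; let go, it closes. At half travel the plate's free edge stands at the middle of the dark window, at the longest of the tick marks (15 mm apart) on the rails.
- small_cap: spare cap, a bystander: aluminium disc 60 mm across, 14 mm thick, with a black knob 18 mm across and 24 mm tall; no step underneath; too small for the well (it and the lid may have swapped sides). Origin: centre of its underside.
- screwdriver: black-handled screwdriver lying in front of the unit, bystander
- tape_roll: roll of tape lying flat, 90 mm across, 24 mm high, bystander; origin under its centre
- spray_can: upright spray can, 60 mm across, 170 mm tall, bystander; origin under its centre
- profile_offcut: offcut of slotted aluminium profile 130 x 40 x 40 mm lying down, bystander; origin under its centre
- steel_rule: flat steel rule 300 x 30 x 4 mm beyond the unit, bystander; origin under its centre
- coupon: flat dog-bone steel test coupon 94 x 22 x 5 mm, bystander; origin under its centre
- jar: small closed jar, 56 mm across, 70 mm tall, bystander; origin under its centre
Things that resemble listed ones, but are neither listed nor needed, are in the scene too. Leave any purple or red look-alike of the lid alone.

How it is judged:
On the way, in this order (a step that is already met when the one before it is completed fails the run):
1. the lid is home on the well and let go, with the shutter still shut (horizontal distance between lid_seat and well_mouth below 0.006 m and z of lid_seat in the frame of well_mouth between -0.003 and 0.0025 m and angle between lid_seat's own z axis and vertical below 0.05 rad and contact force between the fingers and lid below 0.1 N and value of joint shutter below 0.006 m), for 0.2 s.
2. the shutter is held at half travel by its tab (value of joint shutter between 0.024 and 0.036 m and velocity of joint shutter between -0.01 and 0.01 m/s and contact force between the fingers and shutter_c1 above 3 N), for 0.2 s.
At the end, for the whole second after the job is handed in: lid resting on the well rim (6 mm of centre, 2.5 mm of height, 0.05 rad of level), untouched; fingers bear on the shutter tab with over 3 N and the shutter stands still (under 10 mm/s) at 24 to 36 mm of its 60 mm travel, through the last second (all of step 2 and horizontal distance between lid_seat and well_mouth below 0.006 m and z of lid_seat in the frame of well_mouth between -0.003 and 0.0025 m and angle between lid_seat's own z axis and vertical below 0.05 rad and contact force between the fingers and lid below 0.1 N); the arm keeps its last pose, push and grip.
It fails at once if the shutter is run past three quarters of its travel (46 mm) (value of joint shutter above 0.046 m).
It fails at once if the shutter is opened (over 10 mm) while the lid is not home (value of joint shutter above 0.01 m and not (horizontal distance between lid_seat and well_mouth below 0.006 m and z of lid_seat in the frame of well_mouth between -0.003 and 0.0025 m and angle between lid_seat's own z axis and vertical below 0.05 rad)).
It fails at once if another thing on the bench is disturbed (moved over 30 mm) (distance of any of small_cap, screwdriver, tape_roll, spray_can, profile_offcut, steel_rule, coupon, jar from where it was at the start of the episode above 0.03 m).
It also fails if it takes over 51 s, if anything falls off the work surface, if the arm or the gripper's body presses on something with over 40 N, if the wrist force passes 120 N, or if a joint passes its speed limit or range.

## Working session

There is one attempt and no reset: what is moved stays moved. The work goes in short steps, Python scripts to look and compute and a tool call to move; the robot and the scene stay as the last step left them, time stands still between calls to the robot, and variables do not carry over. Pictures are saved under pics/ and viewed, and the job is handed in when it is done.

Besides the shell and the picture viewer there is one more tool, called after ">>>" as name(argument=value, ...), one argument or row to a line, values as JSON. servo_tool: Moves the arm, as the interface text tells. Its arguments: {"type":"object","properties":{"plan":{"type":"array"},"newtons":{"type":"number"}},"required":["plan"]}

```bash
ls; mkdir -p pics; cat > h.py <<'E'
import numpy as np, cv2
from plant import bot, vision, job
from scipy.spatial.transform import Rotation as R
def K(c):
    f=210/np.tan(np.radians(c['vfov'])/2); return np.array([[f,0,c['cx']],[0,f,c['cy']],[0,0,1.]])
def Rt(q): return R.from_quat([q[1],q[2],q[3],q[0]]).as_matrix()
def cam_pose(n,st=None):
    c=vision.get_calibration(n)
    if n=='wrist':
        T=np.eye(4);T[:3,:3]=Rt(st['ee_rot']);T[:3,3]=st['ee_pos'];return c,T@np.array(c['tool_from_camera'])
    return c,np.linalg.inv(np.array(c['extrinsics']))
def ray_plane(n,uv,z,st=None):
    c,T=cam_pose(n,st); uv=np.array(uv,float).reshape(-1,1,2)
    p=cv2.undistortPoints(uv,K(c),np.array(c['D'],float)).reshape(-1,2)
    d=np.c_[p,np.ones(len(p))]@T[:3,:3].T
    s=(z-T[2,3])/d[:,2]; return T[:3,3]+s[:,None]*d
def proj(n,P,st=None):
    c,T=cam_pose(n,st); W=np.linalg.inv(T); P=np.array(P,float).reshape(-1,3)
    return cv2.projectPoints(P,cv2.Rodrigues(W[:3,:3])[0],W[:3,3],K(c),np.array(c['D'],float))[0].reshape(-1,2)
E
python3 - <<'E'
from h import *
st=bot.observe();print(st, bot.tcp_to_grasp)
for n in ['scene','top','wrist']:
    im,d=vision.read_camera(n); cv2.imwrite(f'pics/{n}0.png',im[...,::-1]); np.save(f'pics/{n}0.npy',d)
    print(n,vision.get_calibration(n))
E
```

```text
pics
{'clock': 0.0, 'joint_pos': array([ 1.23343628e+00,  4.91561348e-01,  1.55946461e+00, -3.57898838e-05,
        1.09168744e+00, -1.05593143e-01]), 'qd': array([-0.00058058,  0.00028437,  0.00013747, -0.00068437,  0.00034725,
        0.00132214]), 'effort': array([ 1.89637984e-03, -6.12669969e+01, -2.58182931e+01,  6.93268608e-02,
        4.83050756e-02, -1.10080869e-04]), 'ee_pos': array([0.1434531 , 0.60803433, 0.19315543]), 'ee_rot': array([ 3.12940581e-04,  7.84117682e-01,  6.20611914e-01, -4.65124337e-04]), 'force': array([-0.22261536,  0.13218734, -0.13866783]), 'wrist_torque': array([-0.05116659, -0.04758995,  0.05013377]), 'width': 0.09520265620104287} 0.0188
scene {'vfov': 52.996707780933114, 'cx': 282.64147506608805, 'cy': 211.59060599720667, 'D': array([0.023685, 0.      , 0.      , 0.      , 0.      ]), 'extrinsics': array([[-0.35116771,  0.93624357, -0.01136687,  0.23879375],
       [ 0.6578185 ,  0.23806012, -0.71456434, -0.26140872],
       [-0.66630027, -0.25840926, -0.69947738,  1.63552802],
       [ 0.        ,  0.        ,  0.        ,  1.        ]])}
top {'vfov
[... 231 characters left out ...]
0.97535404,  0.03367289, -0.21806106,  0.56122799],
       [ 0.21775403, -0.01257574, -0.97592266,  1.24924804],
       [ 0.        ,  0.        ,  0.        ,  1.        ]])}
wrist {'vfov': 71.59312105364322, 'cx': 279.6557178111939, 'cy': 211.5921564940329, 'D': array([-0.01622591,  0.        ,  0.        ,  0.        ,  0.        ]), 'tool_from_camera': array([[ 9.99999998e-01,  3.69547720e-05,  5.14487507e-05,
        -2.99625215e-04],
       [-4.95503776e-05,  9.62332797e-01,  2.71874209e-01,
        -7.58460567e-02],
       [-3.94637708e-05, -2.71874211e-01,  9.62332797e-01,
        -1.90384811e-01],
       [ 0.00000000e+00,  0.00000000e+00,  0.00000000e+00,
         1.00000000e+00]])}
```

View pics/scene0.png

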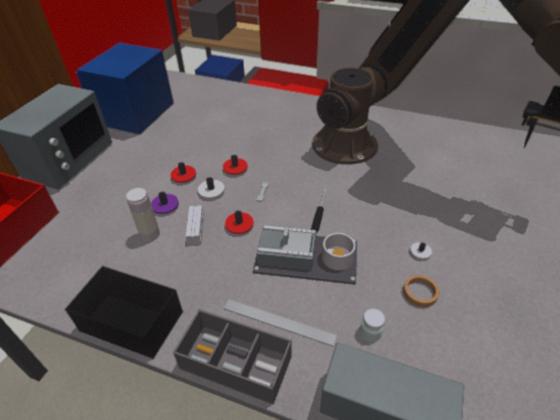

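View pics/top0.png

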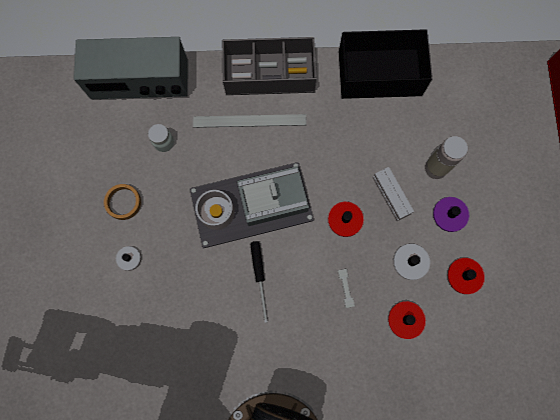

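View pics/wrist0.png

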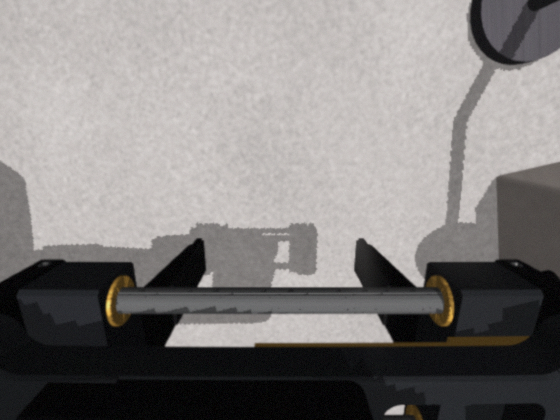

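Aluminium discs in the top view are at (412,261), the large one, and (128,258), the small one. Red ones are at (346,219), (407,320) and (466,275), and a purple one at (451,214). The large bare-aluminium one fits the lid description. I'll confirm with a crop and measure.

```bash
python3 - <<'E'
from h import *
im=cv2.imread('pics/top0.png')
a=cv2.resize(im[215:310,365:510],None,fx=2.7,fy=2.7,interpolation=cv2.INTER_CUBIC)
b=cv2.resize(im[155:250,180:325],None,fx=5.5,fy=5.5,interpolation=cv2.INTER_CUBIC)
cv2.imwrite('pics/c_lid.png',a);cv2.imwrite('pics/c_unit.png',b)
hsv=cv2.cvtColor(im,cv2.COLOR_BGR2HSV)
g=im.min(2)
def blobs(m,roi,amin=80):
    x0,y0,x1,y1=roi
    s=np.zeros_like(m);s[y0:y1,x0:x1]=m[y0:y1,x0:x1]
    for c in cv2.findContours(s,cv2.RETR_EXTERNAL,cv2.CHAIN_APPROX_NONE)[0]:
        if cv2.contourArea(c)>amin: yield c
print(g[255,400],g[240,380])
m=((g>165)*255).astype(np.uint8)
for nm,roi,z in [('lid',(385,235,440,285),.018),('cap',(110,240,150,275),.014),('well',(192,185,236,228),.07)]:
    for c in blobs(m,roi):
        h=cv2.convexHull(c); e=cv2.fitEllipse(h); w=ray_plane('top',h.reshape(-1,2),z)
        (cx,cy),r=cv2.minEnclosingCircle(w[:,:2].astype(np.float32))
        print(nm,e,'world',cx,cy,'diam',2*r, ray_plane('top',e[0],z))
E
```

```text
137 102
```

View pics/c_lid.png

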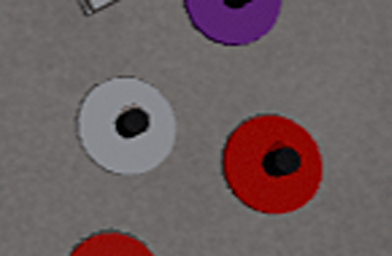

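View pics/c_unit.png

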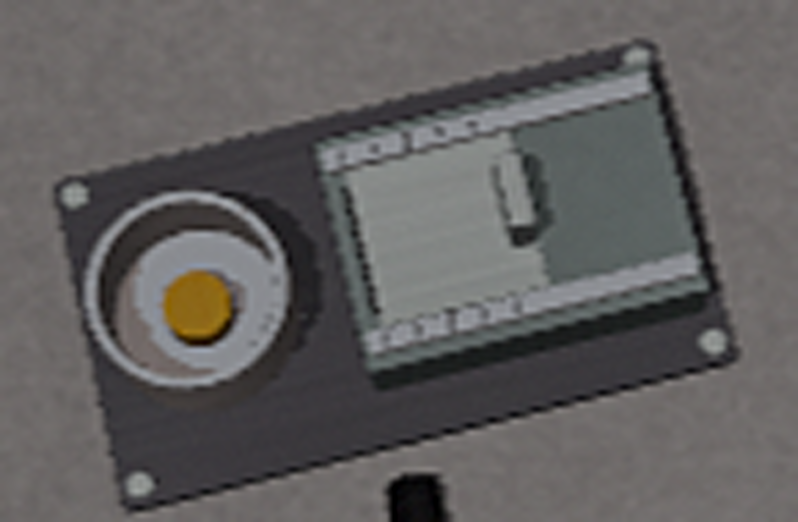

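The crop shows the bare-aluminium disc with its black knob at about (412,261), next to red and purple look-alikes. The unit crop shows the well at left (~(214,208)) and the tab at about (275,190). The first threshold was too high, so I'll lower it.

```bash
python3 - <<'E'
from h import *
im=cv2.imread('pics/top0.png'); g=im.min(2); hsv=cv2.cvtColor(im,cv2.COLOR_BGR2HSV)
m=((g>122)*255).astype(np.uint8)
for nm,roi,z in [('lid',(385,235,440,285),.018),('cap',(110,240,150,275),.014),('well',(190,183,234,228),.07)]:
    x0,y0,x1,y1=roi; s=np.zeros_like(m);s[y0:y1,x0:x1]=m[y0:y1,x0:x1]
    for c in cv2.findContours(s,cv2.RETR_EXTERNAL,cv2.CHAIN_APPROX_NONE)[0]:
        if cv2.contourArea(c)<150: continue
        h=cv2.convexHull(c); w=ray_plane('top',h.reshape(-1,2),z)
        (cx,cy),r=cv2.minEnclosingCircle(w[:,:2].astype(np.float32))
        A=np.c_[2*w[:,:2],np.ones(len(w))]; sol=np.linalg.lstsq(A,(w[:,:2]**2).sum(1),rcond=None)[0]
        print(nm,'mec',cx,cy,2*r,'lsq',sol[:2],2*np.sqrt(sol[2]+sol[0]**2+sol[1]**2))
# lid knob top (z=.058)
s=np.zeros_like(m); s[245:280,400:430]=((g<60)*255).astype(np.uint8)[245:280,400:430]
M=cv2.moments(s,True); u=(M['m10']/M['m00'],M['m01']/M['m00']); print('knob',u,M['m00'],ray_plane('top',u,.04))
# base plate: dark mask -> minAreaRect at z=.01
s=np.zeros_like(g); s[150:255,180:325]=1
# depth heights
c,T=cam_pose('top'); D=np.load('pics/top0.npy')
v,u=np.mgrid[0:420,0:560]; p=cv2.undistortPoints(np.c_[u.ravel(),v.ravel()].astype(float).reshape(-1,1,2),K(c),c['D']).reshape(-1,2)
W=(np.c_[p,np.ones(len(p))]*D.reshape(-1,1))@T[:3,:3].T+T[:3,3]; W=W.reshape(420,560,3)
np.save('pics/W.npy',W)
r=W[150:255,180:325].reshape(-1,3)
for lo,hi in[(.008,.013),(.055,.063),(.064,.075),(.09,.115)]:
    q=r[(r[:,2]>lo)&(r[:,2]<hi)]; print(lo,len(q),q.mean(0) if len(q) else '',cv2.minAreaRect(q[:,:2].astype(np.float32)*1000) if len(q)>3 else '')
# four bolts
m2=((g>120)*255).astype(np.uint8)
for cc in cv2.findContours(m2[150:255,180:325],cv2.RETR_EXTERNAL,cv2.CHAIN_APPROX_NONE,offset=(180,150))[0]:
    a=cv2.contourArea(cc)
    if 3<a<40:
        M=cv2.moments(cc);uu=(M['m10']/M['m00'],M['m01']/M['m00']);print('bolt?',uu,a,ray_plane('top',uu,.012))
E
```

```text
lid mec 0.4228696823120117 -0.3583677113056183 0.08869446069002151 lsq [ 0.42314217 -0.35849407] 0.08760307672134009
cap mec 0.45676812529563904 0.3466681241989136 0.05902797728776932 lsq [0.45665181 0.34689171] 0.0578691926557863
well mec 0.5653506517410278 0.12530376017093658 0.08820969611406326 lsq [0.56546474 0.12509295] 0.08715205144594237
knob (413.3809523809524, 259.9428571428571) 105.0 [[ 0.42324631 -0.35717744  0.04      ]]
0.008 1751 [0.56633286 0.06188089 0.01028667] ((590.48291015625, 38.51338195800781), (256.4100341796875, 297.3677978515625), 8.950617790222168)
0.055 1746 [ 0.59499989 -0.02105846  0.05966077] ((585.2670288085938, 34.34684753417969), (111.4172592163086, 266.03070068359375), 12.106593132019043)
0.064 864 [0.5844216  0.03118867 0.06689542] ((582.9703369140625, 36.58441925048828), (106.41661834716797, 267.3560485839844), 11.671208381652832)
0.09 78 [ 0.5962816  -0.0224501   0.10131956] ((597.1796875, -22.466041564941406), (33.28120803833008, 12.118744850158691), 12.40559196472168)
bolt? (204.78431372549016, 242.62745098039213) 8.5 [[0.48811103 0.1547479  0.012     ]]
bolt? (309.2564102564102, 216.5128205128205) 6.5 [[ 0.54574358 -0.10966422  0.012     ]]
bolt? (193.0, 190.0) 4.0 [[0.62522229 0.1846165  0.012     ]]
bolt? (245.35585585585585, 181.90540540540542) 37.0 [[0.6420893  0.05040301 0.012     ]]
```

```bash
cat >> h.py <<'E'
def delta(P,theta=None,st=None):
    """world target TCP, jaw-axis world angle, tool down -> tool-frame shift and rotvec"""
    st=st or bot.observe(); R0=Rt(st['ee_rot']); d=R0.T@(np.array(P)-st['ee_pos'])
    out=np.round(d,4)
    if theta is not None:
        c,s=np.cos(theta),np.sin(theta); R1=np.array([[c,s,0],[s,-c,0],[0,0,-1.]])
        return out,np.round(R.from_matrix(R0.T@R1).as_rotvec(),4)
    return out
E
python3 - <<'E'
from h import *
im=cv2.imread('pics/top0.png')
print('can top',ray_plane('top',(455,147),.17))
sc=cv2.imread('pics/scene0.png'); g=sc.min(2)
for n,p in [('lid',(.423,-.358,.018)),('well',(.5653,.1252,.07)),('tab',(.597,-.0225,.104))]:
    print(n,proj('scene',p))
for P in [(.5,.35,.25),(.56,-.05,.25),(.423,-.358,.16)]: print(P,delta(P,1.339))
E
```

```text
can top [[ 0.66503161 -0.44386669  0.17      ]]
lid [[210.56135467 187.70234512]]
well [[338.7265671  243.88922215]]
tab [[285.12364819 230.16928027]]
(0.5, 0.35, 0.25) (array([-0.1694,  0.4062, -0.0566]), array([-0.    ,  0.0008,  0.    ]))
(0.56, -0.05, 0.25) (array([-0.5449,  0.5565, -0.0563]), array([-0.    ,  0.0008,  0.    ]))
(0.423, -0.358, 0.16) (array([-0.8761,  0.4939,  0.034 ]), array([-0.    ,  0.0008,  0.    ]))
```

>>> servo_tool(
  plan=[
    {"dx": -0.17, "dy": 0.406, "dz": -0.057, "jaw": 0.06},
    {"dx": -0.17, "dy": 0.406, "dz": -0.057, "jaw": 0.06},
    {"dx": -0.17, "dy": 0.406, "dz": -0.057, "jaw": 0.06},
    {"dx": -0.17, "dy": 0.406, "dz": -0.057, "jaw": 0.06},
    {"dx": -0.17, "dy": 0.406, "dz": -0.057, "jaw": 0.06},
    {"dx": -0.17, "dy": 0.406, "dz": -0.057, "jaw": 0.06},
    {"dx": -0.17, "dy": 0.406, "dz": -0.057, "jaw": 0.06},
    {"dx": -0.17, "dy": 0.406, "dz": -0.057, "jaw": 0.06},
    {"dx": -0.17, "dy": 0.406, "dz": -0.057, "jaw": 0.06},
    {"dx": -0.545, "dy": 0.556, "dz": -0.057, "jaw": 0.06},
    {"dx": -0.545, "dy": 0.556, "dz": -0.057, "jaw": 0.06},
    {"dx": -0.545, "dy": 0.556, "dz": -0.057, "jaw": 0.06},
    {"dx": -0.545, "dy": 0.556, "dz": -0.057, "jaw": 0.06},
    {"dx": -0.545, "dy": 0.556, "dz": -0.057, "jaw": 0.06},
    {"dx": -0.545, "dy": 0.556, "dz": -0.057, "jaw": 0.06},
    {"dx": -0.545, "dy": 0.556, "dz": -0.057, "jaw": 0.06},
    {"dx": -0.545, "dy": 0.556, "dz": -0.057, "jaw": 0.06},
    {"dx": -0.545, "dy": 0.556, "dz": -0.057, "jaw": 0.06},
    {"dx": -0.545, "dy": 0.556, "dz": -0.057, "jaw": 0.06},
  ],
)

```text
$.plan[0]: bad value
```

```bash
python3 - <<'E'
from h import *
st=bot.observe();print(st['clock'],st['ee_pos'],st['joint_pos'],st['width'])
im,d=vision.read_camera('wrist'); cv2.imwrite('pics/w1.png',im[...,::-1])
print(delta((.423,-.358,.16),1.339))
E
```

```text
0.15 [0.14351412 0.60811699 0.19332069] [ 1.23339288e+00  4.91403118e-01  1.55927019e+00 -4.83432000e-05
  1.09170952e+00 -1.05620306e-01] 0.09506640568078996
(array([-0.8761,  0.494 ,  0.034 ]), array([-0.0001,  0.0007,  0.    ]))
```

View pics/w1.png

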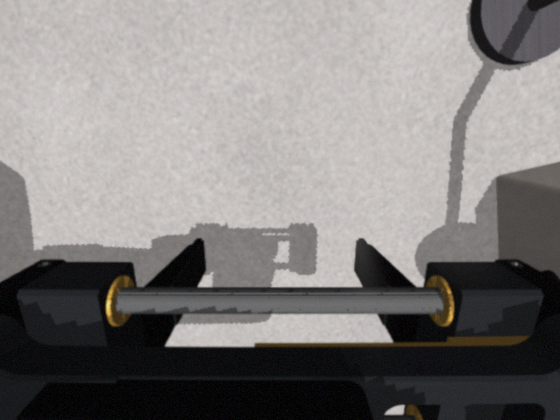

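The view hasn't changed because the call was refused. I'll try rows with every key filled in.

>>> servo_tool(
  plan=[
    {"dx": -0.02, "dy": 0.045, "dz": -0.006, "ax": 0, "ay": 0, "az": 0, "jaw": 0.06},
  ],
)

```text
clock: 0.3
ee_pos: [0.1802, 0.5797, 0.1984]
ee_rot: [0.0, 0.783, 0.622, -0.001]
force: [1.6, -0.8, -0.9]
width: 0.0913
```

>>> servo_tool(
  plan=[
    {"dx": -0.15, "dy": 0.364, "dz": -0.052, "ax": 0, "ay": 0, "az": 0, "jaw": 0.06},
    {"dx": -0.15, "dy": 0.364, "dz": -0.052, "ax": 0, "ay": 0, "az": 0, "jaw": 0.06},
    {"dx": -0.15, "dy": 0.364, "dz": -0.052, "ax": 0, "ay": 0, "az": 0, "jaw": 0.06},
    {"dx": -0.15, "dy": 0.364, "dz": -0.052, "ax": 0, "ay": 0, "az": 0, "jaw": 0.06},
    {"dx": -0.15, "dy": 0.364, "dz": -0.052, "ax": 0, "ay": 0, "az": 0, "jaw": 0.06},
    {"dx": -0.15, "dy": 0.364, "dz": -0.052, "ax": 0, "ay": 0, "az": 0, "jaw": 0.06},
    {"dx": -0.15, "dy": 0.364, "dz": -0.052, "ax": 0, "ay": 0, "az": 0, "jaw": 0.06},
    {"dx": -0.15, "dy": 0.364, "dz": -0.052, "ax": 0, "ay": 0, "az": 0, "jaw": 0.06},
    {"dx": -0.526, "dy": 0.515, "dz": -0.052, "ax": 0, "ay": 0, "az": 0, "jaw": 0.06},
    {"dx": -0.526, "dy": 0.515, "dz": -0.052, "ax": 0, "ay": 0, "az": 0, "jaw": 0.06},
    {"dx": -0.526, "dy": 0.515, "dz": -0.052, "ax": 0, "ay": 0, "az": 0, "jaw": 0.06},
    {"dx": -0.526, "dy": 0.515, "dz": -0.052, "ax": 0, "ay": 0, "az": 0, "jaw": 0.06},
    {"dx": -0.526, "dy": 0.515, "dz": -0.052, "ax": 0, "ay": 0, "az": 0, "jaw": 0.06},
    {"dx": -0.526, "dy": 0.515, "dz": -0.052, "ax": 0, "ay": 0, "az": 0, "jaw": 0.06},
    {"dx": -0.526, "dy": 0.515, "dz": -0.052, "ax": 0, "ay": 0, "az": 0, "jaw": 0.06},
    {"dx": -0.526, "dy": 0.515, "dz": -0.052, "ax": 0, "ay": 0, "az": 0, "jaw": 0.06},
  ],
)

```text
clock: 1.9
ee_pos: [0.5626, -0.0457, 0.2507]
ee_rot: [0.0, 0.783, 0.622, -0.001]
force: [1.3, 0.2, -0.6]
width: 0.06
```

```bash
python3 - <<'E'
from h import *
st=bot.observe();print(st['clock'],st['ee_pos'],st['joint_pos'],st['width'])
im,d=vision.read_camera('wrist'); cv2.imwrite('pics/w2.png',im[...,::-1])
print(delta((.40,-.358,.22),1.339))
E
```

```text
1.9 [ 0.56256457 -0.04571357  0.25067471] [-1.97406671e-01  3.50812200e-01  1.63266472e+00 -1.45969897e-03
  1.15902428e+00 -1.54031175e+00] 0.05998509838124044
(array([-0.3353, -0.0894,  0.0315]), array([-0.0001,  0.0034,  0.0014]))
```

View pics/w2.png

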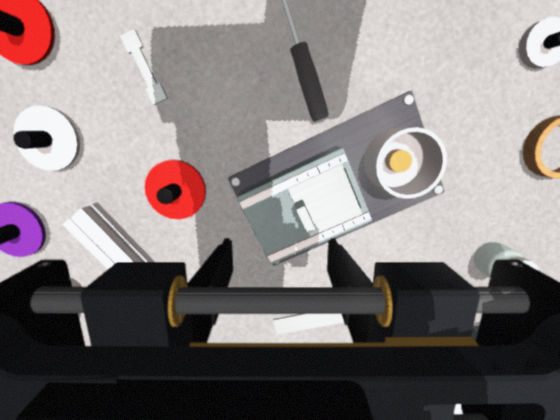

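The wrist view shows the well at (405,163), the tab at about (304,215) and the lid at (45,138). I'll measure all three here and compare with the top view.

```bash
cat >> h.py <<'E'
def circ(w):
    A=np.c_[2*w[:,:2],np.ones(len(w))]; s=np.linalg.lstsq(A,(w[:,:2]**2).sum(1),rcond=None)[0]
    return s[:2],2*np.sqrt(s[2]+s[0]**2+s[1]**2)
def bright(n,img,roi,z,th,st=None,amin=150):
    x0,y0,x1,y1=roi; g=img.min(2); s=np.zeros(g.shape,np.uint8); s[y0:y1,x0:x1]=(g>th)[y0:y1,x0:x1]*255
    r=[]
    for c in cv2.findContours(s,cv2.RETR_EXTERNAL,cv2.CHAIN_APPROX_NONE)[0]:
        if cv2.contourArea(c)>amin:
            w=ray_plane(n,cv2.convexHull(c).reshape(-1,2),z,st); r.append((circ(w),cv2.contourArea(c)))
    return r
E
python3 - <<'E'
from h import *
st=bot.observe(); print(st['qd'].round(3))
im=cv2.imread('pics/w2.png'); g=im.min(2); print(g[115:215:6,405],g[163,360:455:5], g[138,5:90:5])
for th in (190,210,225):
  print(th,'well',bright('wrist',im,(368,122,452,202),.07,th,st),'lid',bright('wrist',im,(5,98,85,180),.018,th,st))
cv2.imwrite('pics/c2.png',cv2.resize(im[80:270,220:460],None,fx=3.2,fy=3.1,interpolation=cv2.INTER_CUBIC))
E
```

```text
[ 0.091 -0.01   0.032  0.011 -0.009  0.151]
[118 116 129 224 207 239 142 118 119 129 243 245 136 143 141 125 208] [108 108 114 123 244 124 112 123 119 119 131 244 196  97  95  90  89 244
 211] [203 211  28  26  30  17   1   3   3  16 247 246 247 247 235 127 215]
190 well [((array([0.57140496, 0.13164773]), np.float64(0.11225345869882286)), 4686.5)] lid [((array([ 0.42720834, -0.36798279]), np.float64(0.16344470415015586)), 5835.0)]
210 well [((array([0.56696864, 0.12466751]), np.float64(0.09832278999345437)), 4122.5)] lid [((array([ 0.43183874, -0.36579119]), np.float64(0.13812279895785506)), 3724.0)]
225 well [((array([0.5678101 , 0.11783734]), np.float64(0.08819501983861665)), 3734.5)] lid [((array([ 0.42381519, -0.36577383]), np.float64(0.09029481388114863)), 2293.5)]
```

View pics/c2.png

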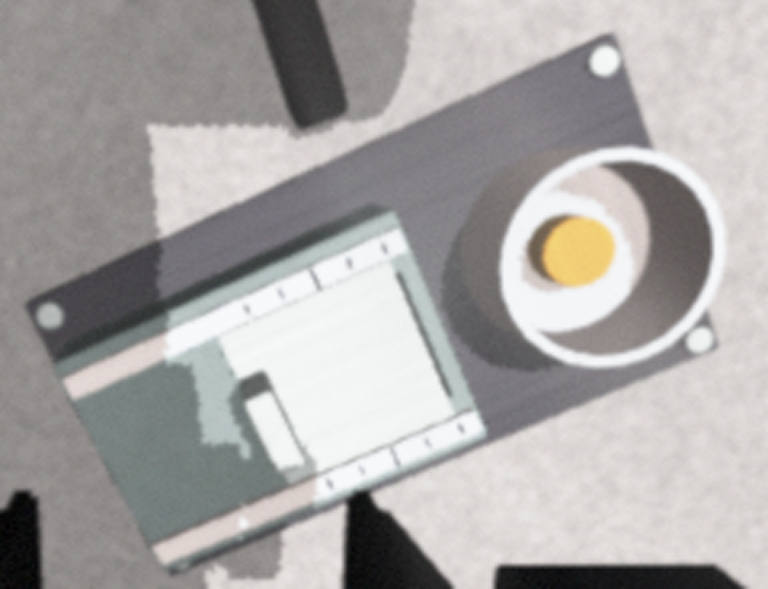

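>>> servo_tool(
  plan=[
    {"dx": -0.335, "dy": -0.09, "dz": 0.032, "ax": 0, "ay": 0, "az": 0, "jaw": 0.06},
    {"dx": -0.335, "dy": -0.09, "dz": 0.032, "ax": 0, "ay": 0, "az": 0, "jaw": 0.06},
    {"dx": -0.335, "dy": -0.09, "dz": 0.032, "ax": 0, "ay": 0, "az": 0, "jaw": 0.06},
    {"dx": -0.335, "dy": -0.09, "dz": 0.032, "ax": 0, "ay": 0, "az": 0, "jaw": 0.06},
    {"dx": -0.335, "dy": -0.09, "dz": 0.032, "ax": 0, "ay": 0, "az": 0, "jaw": 0.06},
    {"dx": -0.335, "dy": -0.09, "dz": 0.032, "ax": 0, "ay": 0, "az": 0, "jaw": 0.06},
    {"dx": -0.335, "dy": -0.09, "dz": 0.032, "ax": 0, "ay": 0, "az": 0, "jaw": 0.06},
    {"dx": -0.335, "dy": -0.09, "dz": 0.032, "ax": 0, "ay": 0, "az": 0, "jaw": 0.06},
    {"dx": -0.335, "dy": -0.09, "dz": 0.032, "ax": 0, "ay": 0, "az": 0, "jaw": 0.06},
    {"dx": -0.335, "dy": -0.09, "dz": 0.032, "ax": 0, "ay": 0, "az": 0, "jaw": 0.06},
    {"dx": -0.335, "dy": -0.09, "dz": 0.032, "ax": 0, "ay": 0, "az": 0, "jaw": 0.06},
  ],
)

```text
clock: 3.05
ee_pos: [0.4002, -0.3564, 0.2197]
ee_rot: [0.001, 0.783, 0.622, -0.001]
force: [-0.5, 0.2, 0.8]
width: 0.0601
```

```bash
python3 - <<'E'
from h import *
st=bot.observe();print(st['clock'],st['ee_pos'],st['joint_pos'].round(2),st['qd'].round(3),st['width'])
im,d=vision.read_camera('wrist'); cv2.imwrite('pics/w3.png',im[...,::-1])
import pickle; pickle.dump(st,open('pics/w3.pkl','wb'))
print(proj('wrist',(.423,-.358,.018),st))
E
```

```text
3.05 [ 0.40019706 -0.35643553  0.21971758] [-0.85  0.34  1.74 -0.    1.06 -2.19] [ 0.005 -0.001 -0.003 -0.001 -0.002 -0.005] 0.0600938838205477
[[282.98202951 203.00828761]]
```

View pics/w3.png

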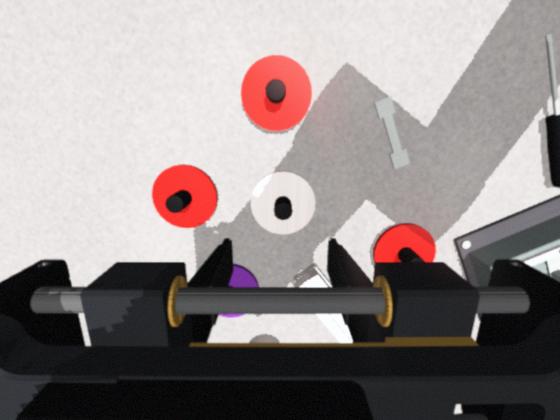

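The wrist view puts the lid's disc at (283,203), exactly where the top-view estimate (0.423, -0.358) projects. Descending to grasp.

```bash
python3 - <<'E'
from h import *
print(delta((.423,-.358,.0215),1.339))
print(delta((.423,-.358,.08),1.339))
E
```

```text
(array([0.0043, 0.0225, 0.1982]), array([0.0002, 0.0035, 0.0033]))
(array([0.0041, 0.0225, 0.1397]), array([0.0002, 0.0035, 0.0033]))
```

>>> servo_tool(
  plan=[
    {"dx": 0.004, "dy": 0.0225, "dz": 0.05, "ax": 0, "ay": 0.0035, "az": 0, "jaw": 0.06},
    {"dx": 0.004, "dy": 0.0225, "dz": 0.1, "ax": 0, "ay": 0.0035, "az": 0, "jaw": 0.06},
    {"dx": 0.004, "dy": 0.0225, "dz": 0.14, "ax": 0, "ay": 0.0035, "az": 0, "jaw": 0.06},
    {"dx": 0.004, "dy": 0.0225, "dz": 0.17, "ax": 0, "ay": 0.0035, "az": 0, "jaw": 0.06},
    {"dx": 0.004, "dy": 0.0225, "dz": 0.19, "ax": 0, "ay": 0.0035, "az": 0, "jaw": 0.06},
    {"dx": 0.004, "dy": 0.0225, "dz": 0.198, "ax": 0, "ay": 0.0035, "az": 0, "jaw": 0.06},
    {"dx": 0.004, "dy": 0.0225, "dz": 0.198, "ax": 0, "ay": 0.0035, "az": 0, "jaw": 0.06},
    {"dx": 0.004, "dy": 0.0225, "dz": 0.198, "ax": 0, "ay": 0.0035, "az": 0, "jaw": 0.06},
  ],
)

```text
clock: 3.9
ee_pos: [0.4235, -0.3584, 0.0227]
ee_rot: [0.001, 0.783, 0.622, 0.0]
force: [0.0, 0.0, 0.1]
width: 0.06
```

```bash
python3 - <<'E'
from h import *
im,d=vision.read_camera('wrist'); cv2.imwrite('pics/w4.png',im[...,::-1])
print(delta((.423,-.358,.0215),1.339),bot.observe()['force'])
E
```

```text
(array([ 0.0004, -0.0007,  0.0015]), array([0.0017, 0.0011, 0.0038])) [ 0.54923405  0.18826974 -0.2552995 ]
```

View pics/w4.png

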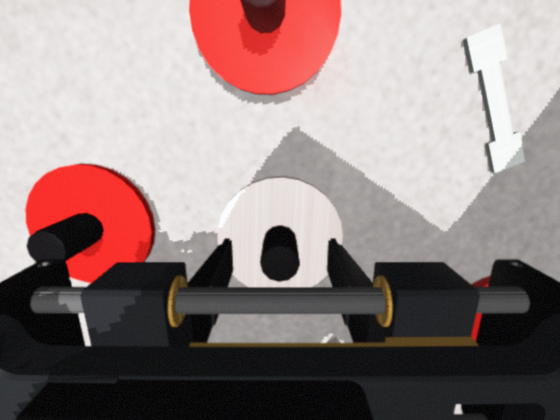

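The knob, at (280,250), sits centred between the fingers. Closing.

>>> servo_tool(
  newtons=35,
  plan=[
    {"dx": 0, "dy": 0, "dz": 0.001, "ax": 0, "ay": 0, "az": 0, "jaw": 0.01},
    {"dx": 0, "dy": 0, "dz": 0.001, "ax": 0, "ay": 0, "az": 0, "jaw": 0.01},
    {"dx": 0, "dy": 0, "dz": 0.001, "ax": 0, "ay": 0, "az": 0, "jaw": 0.01},
    {"dx": 0, "dy": 0, "dz": 0.001, "ax": 0, "ay": 0, "az": 0, "jaw": 0.01},
    {"dx": 0, "dy": 0, "dz": 0.001, "ax": 0, "ay": 0, "az": 0, "jaw": 0.01},
    {"dx": 0, "dy": 0, "dz": 0.001, "ax": 0, "ay": 0, "az": 0, "jaw": 0.01},
    {"dx": 0, "dy": 0, "dz": -0.04, "ax": 0, "ay": 0, "az": 0, "jaw": 0.01},
    {"dx": 0, "dy": 0, "dz": -0.08, "ax": 0, "ay": 0, "az": 0, "jaw": 0.01},
    {"dx": 0, "dy": 0, "dz": -0.13, "ax": 0, "ay": 0, "az": 0, "jaw": 0.01},
    {"dx": 0, "dy": 0, "dz": -0.17, "ax": 0, "ay": 0, "az": 0, "jaw": 0.01},
    {"dx": 0, "dy": 0, "dz": -0.18, "ax": 0, "ay": 0, "az": 0, "jaw": 0.01},
    {"dx": 0, "dy": 0, "dz": -0.18, "ax": 0, "ay": 0, "az": 0, "jaw": 0.01},
  ],
)

```text
clock: 5.15
ee_pos: [0.4235, -0.3586, 0.204]
ee_rot: [0.002, 0.783, 0.622, 0.0]
force: [-0.1, 0.2, -2.2]
width: 0.0236
```

```bash
python3 - <<'E'
from h import *
st=bot.observe(); im,d=vision.read_camera('wrist'); cv2.imwrite('pics/w5.png',im[...,::-1])
print(st['width'],delta((.5655,.125,.18),1.339,st),st['force'])
# disc: top plane height = tcp+.0188-.022
z=st['ee_pos'][2]+.0188-.022
print(z,proj('wrist',[st['ee_pos'][0],st['ee_pos'][1],z],st),st['ee_pos'])
E
```

```text
0.023560044922389334 (array([0.5032, 0.0289, 0.0229]), array([0.0037, 0.0024, 0.0037])) [-0.14750418  0.15620764 -2.19954513]
0.2008061982439397 [[280.0764311  240.22748941]] [ 0.4234973 -0.3585569  0.2040062]
```

View pics/w5.png

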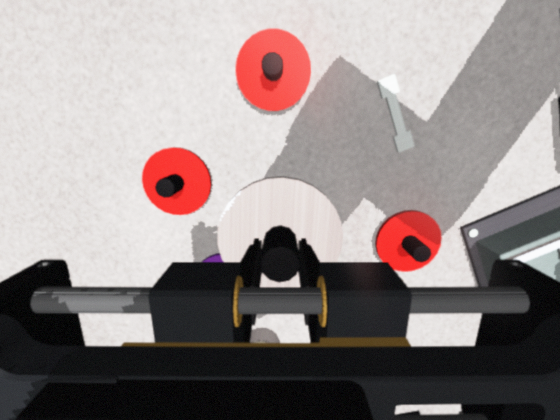

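The lid is held: width 23.6 mm, weight about 2 N, disc arc top at (280,178). I'll measure its offset in the hand, then carry it towards the well.

```bash
python3 - <<'E'
from h import *
st=bot.observe(); im=cv2.imread('pics/w5.png')
z=st['ee_pos'][2]-.0037; tc=st['ee_pos']
# predicted rim and refine by radial gradient
g=cv2.GaussianBlur(im,(3,3),0).astype(float)
R0=Rt(st['ee_rot']); pts=[]
for a in np.radians(np.arange(190,351,4)):   # tool angle: upper half of image = -y tool
    dvec=R0@np.array([np.cos(a),np.sin(a),0])
    rs=np.arange(.036,.054,.00025)
    P=np.array([[tc[0],tc[1],z]+r*dvec for r in rs]); uv=proj('wrist',P,st)
    s=np.array([cv2.remap(g.astype(np.float32),np.float32([[u]]),np.float32([[v]]),1)[0,0] for u,v in uv])
    gr=np.abs(np.diff(s,axis=0)).sum(1); i=gr.argmax()
    if gr[i]>8: pts.append(P[i,:2]); 
    print(int(np.degrees(a)),round(rs[i]*1000,1),round(gr[i]),end='; ')
pts=np.array(pts); c,dm=circ(pts); off=R0.T@np.r_[c-tc[:2],0]
print('\n',c,dm,off)
# fixed-radius fit
from scipy.optimize import least_squares
s=least_squares(lambda p:np.hypot(*(pts-p).T)-.045,tc[:2],loss='soft_l1',f_scale=.001); print(s.x,R0.T@np.r_[s.x-tc[:2],0])
E
```

```text
190 45.5 24; 194 53.5 11; 198 43.5 3; 202 43.8 5; 206 45.3 8; 210 43.3 7; 214 42.2 11; 218 45.3 8; 222 44.8 9; 226 44.5 4; 230 44.8 13; 234 46.0 15; 238 45.8 23; 242 46.0 24; 246 46.0 27; 250 46.3 29; 254 44.3 27; 258 45.0 42; 262 44.5 38; 266 44.8 40; 270 44.5 44; 274 44.8 41; 278 44.5 43; 282 44.5 41; 286 44.3 39; 290 44.5 38; 294 44.3 40; 298 44.5 36; 302 44.5 32; 306 44.0 38; 310 44.3 32; 314 44.8 27; 318 44.5 24; 322 44.0 26; 326 44.5 25; 330 44.5 24; 334 44.3 27; 338 44.8 23; 342 44.3 23; 346 45.3 6; 350 44.8 3; 
 [ 0.42469119 -0.35985955] 0.09324124609100957 [-1.37816302e-03  2.01729352e-03  4.03468176e-06]
[ 0.42309349 -0.35880717] [-7.14288816e-04  2.23019505e-04  9.20498389e-07]
```

>>> servo_tool(
  plan=[
    {"dx": 0.24, "dy": 0.1, "dz": 0.0, "ax": 0.0035, "ay": 0.002, "az": 0, "jaw": 0.01},
    {"dx": 0.24, "dy": 0.1, "dz": 0.0, "ax": 0.0035, "ay": 0.002, "az": 0, "jaw": 0.01},
    {"dx": 0.24, "dy": 0.1, "dz": 0.0, "ax": 0.0035, "ay": 0.002, "az": 0, "jaw": 0.01},
    {"dx": 0.24, "dy": 0.1, "dz": 0.0, "ax": 0.0035, "ay": 0.002, "az": 0, "jaw": 0.01},
    {"dx": 0.24, "dy": 0.1, "dz": 0.0, "ax": 0.0035, "ay": 0.002, "az": 0, "jaw": 0.01},
    {"dx": 0.24, "dy": 0.1, "dz": 0.0, "ax": 0.0035, "ay": 0.002, "az": 0, "jaw": 0.01},
    {"dx": 0.503, "dy": 0.029, "dz": 0.0, "ax": 0.0035, "ay": 0.002, "az": 0, "jaw": 0.01},
    {"dx": 0.503, "dy": 0.029, "dz": 0.0, "ax": 0.0035, "ay": 0.002, "az": 0, "jaw": 0.01},
    {"dx": 0.503, "dy": 0.029, "dz": 0.0, "ax": 0.0035, "ay": 0.002, "az": 0, "jaw": 0.01},
    {"dx": 0.503, "dy": 0.029, "dz": 0.0, "ax": 0.0035, "ay": 0.002, "az": 0, "jaw": 0.01},
    {"dx": 0.503, "dy": 0.029, "dz": 0.0, "ax": 0.0035, "ay": 0.002, "az": 0, "jaw": 0.01},
    {"dx": 0.503, "dy": 0.029, "dz": 0.0, "ax": 0.0035, "ay": 0.002, "az": 0, "jaw": 0.01},
    {"dx": 0.503, "dy": 0.029, "dz": 0.0, "ax": 0.0035, "ay": 0.002, "az": 0, "jaw": 0.01},
    {"dx": 0.503, "dy": 0.029, "dz": 0.0, "ax": 0.0035, "ay": 0.002, "az": 0, "jaw": 0.01},
    {"dx": 0.503, "dy": 0.029, "dz": 0.0, "ax": 0.0035, "ay": 0.002, "az": 0, "jaw": 0.01},
    {"dx": 0.503, "dy": 0.029, "dz": 0.0, "ax": 0.0035, "ay": 0.002, "az": 0, "jaw": 0.01},
  ],
)

```text
clock: 6.8
ee_pos: [0.5651, 0.124, 0.2015]
ee_rot: [-0.001, 0.784, 0.621, -0.001]
force: [0.1, -0.2, -2.2]
width: 0.0233
```

```bash
python3 - <<'E'
from h import *
st=bot.observe(); im,d=vision.read_camera('wrist'); cv2.imwrite('pics/w6.png',im[...,::-1])
print(st['width'],st['ee_pos'],delta((.5655,.125,.18),1.339,st),st['qd'].round(3))
z=st['ee_pos'][2]-.0037
a=np.linspace(0,2*np.pi,60)
pp=proj('wrist',np.c_[.5655+.045*np.cos(a),.125+.045*np.sin(a),0*a+.07],st)
b=im[...,::-1].copy()
for p in pp: cv2.circle(b,tuple(int(x) for x in p.round()),1,(0,255,0),-1)
cv2.imwrite('pics/w6o.png',b)
E
```

```text
0.023332034426380863 [0.5650815  0.12404011 0.20148046] (array([0.001 , 0.0002, 0.0215]), array([-0.0028, -0.0008,  0.002 ])) [ 0.002 -0.005 -0.004  0.002  0.002  0.002]
```

View pics/w6o.png

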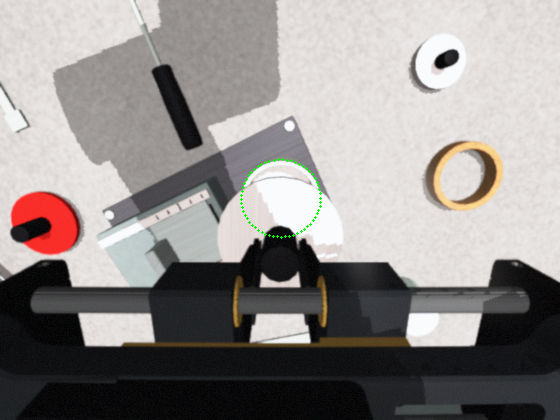

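The predicted rim (green) overlaps the visible rim near (280,165). I'll zoom in and check that before lowering.

```bash
python3 - <<'E'
from h import *
import cv2
a=cv2.imread('pics/w6o.png')[140:210,220:340]; b=cv2.imread('pics/w6.png')[140:210,220:340]
cv2.imwrite('pics/w6z.png',cv2.resize(np.hstack([a,b]),None,fx=3.3,fy=3.3,interpolation=cv2.INTER_CUBIC))
st=bot.observe()
g=cv2.GaussianBlur(cv2.imread('pics/w6.png'),(3,3),0).astype(np.float32)
for a in np.radians(np.arange(140,256,6)):
    rs=np.arange(.03,.056,.0003); P=np.c_[.5655+rs*np.cos(a),.125+rs*np.sin(a),0*rs+.07]; uv=proj('wrist',P,st).astype(np.float32)
    s=cv2.remap(g,uv[:,None,0],uv[:,None,1],1)[:,0]; d=np.diff(s,axis=0).sum(1); print(int(round(np.degrees(a))),'out',rs[d.argmin()].round(4),round(d.min()),'in',rs[d.argmax()].round(4),round(d.max()))
print(delta((.5655,.125,.10),1.339), delta((.5655,.125,.082),1.339))
E
```

```text
140 out 0.0435 -37 in 0.0393 8
146 out 0.0435 -34 in 0.0393 8
152 out 0.0438 -36 in 0.039 8
158 out 0.0432 -35 in 0.0387 7
164 out 0.0432 -36 in 0.0387 9
170 out 0.0435 -36 in 0.0393 9
176 out 0.0441 -35 in 0.0387 7
182 out 0.0438 -38 in 0.039 9
188 out 0.0441 -39 in 0.0393 8
194 out 0.0441 -40 in 0.0303 10
200 out 0.0441 -42 in 0.0303 15
206 out 0.0438 -39 in 0.0312 16
212 out 0.0438 -41 in 0.033 12
218 out 0.0444 -37 in 0.0396 11
224 out 0.0441 -37 in 0.0396 24
230 out 0.0441 -36 in 0.0396 23
236 out 0.0444 -32 in 0.0423 8
242 out 0.0447 -23 in 0.036 1
248 out 0.0498 -31 in 0.0396 1
254 out 0.054 -30 in 0.042 2
(array([0.0008, 0.0004, 0.1016]), array([-0.0025, -0.0009,  0.0021])) (array([0.0008, 0.0005, 0.1196]), array([-0.0025, -0.0009,  0.0021]))
```

View pics/w6z.png

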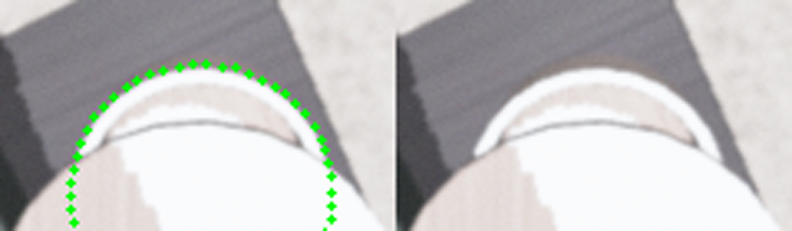

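Both views agree to within about 1 mm. I'm taking the well centre as (0.566, 0.1255). Lowering in stages.

>>> servo_tool(
  plan=[
    {"dx": 0.0014, "dy": 0.001, "dz": 0.04, "ax": -0.0025, "ay": -0.001, "az": 0, "jaw": 0.01},
    {"dx": 0.0014, "dy": 0.001, "dz": 0.075, "ax": -0.0025, "ay": -0.001, "az": 0, "jaw": 0.01},
    {"dx": 0.0014, "dy": 0.001, "dz": 0.095, "ax": -0.0025, "ay": -0.001, "az": 0, "jaw": 0.01},
    {"dx": 0.0014, "dy": 0.001, "dz": 0.101, "ax": -0.0025, "ay": -0.001, "az": 0, "jaw": 0.01},
    {"dx": 0.0014, "dy": 0.001, "dz": 0.104, "ax": -0.0025, "ay": -0.001, "az": 0, "jaw": 0.01},
    {"dx": 0.0014, "dy": 0.001, "dz": 0.107, "ax": -0.0025, "ay": -0.001, "az": 0, "jaw": 0.01},
    {"dx": 0.0014, "dy": 0.001, "dz": 0.11, "ax": -0.0025, "ay": -0.001, "az": 0, "jaw": 0.01},
    {"dx": 0.0014, "dy": 0.001, "dz": 0.113, "ax": -0.0025, "ay": -0.001, "az": 0, "jaw": 0.01},
    {"dx": 0.0014, "dy": 0.001, "dz": 0.116, "ax": -0.0025, "ay": -0.001, "az": 0, "jaw": 0.01},
    {"dx": 0.0014, "dy": 0.001, "dz": 0.117, "ax": -0.0025, "ay": -0.001, "az": 0, "jaw": 0.01},
    {"dx": 0.0014, "dy": 0.001, "dz": 0.117, "ax": -0.0025, "ay": -0.001, "az": 0, "jaw": 0.01},
  ],
)

```text
clock: 7.95
ee_pos: [0.5661, 0.1255, 0.0846]
ee_rot: [-0.0, 0.783, 0.621, -0.0]
force: [-0.4, 0.9, -1.1]
width: 0.0232
```

```bash
python3 - <<'E'
from h import *
st=bot.observe(); im,d=vision.read_camera('wrist'); cv2.imwrite('pics/w7.png',im[...,::-1])
print(st['force'],st['wrist_torque'],st['ee_pos'],delta((.5662,.1255,.0815),1.339,st))
E
```

```text
[-0.37162085  0.93257351 -1.12642296] [ 0.03034275 -0.01026464  0.07094535] [0.5661181  0.12551131 0.08458235] (array([0.    , 0.0001, 0.0031]), array([-0.0002,  0.0001,  0.0021]))
```

View pics/w7.png

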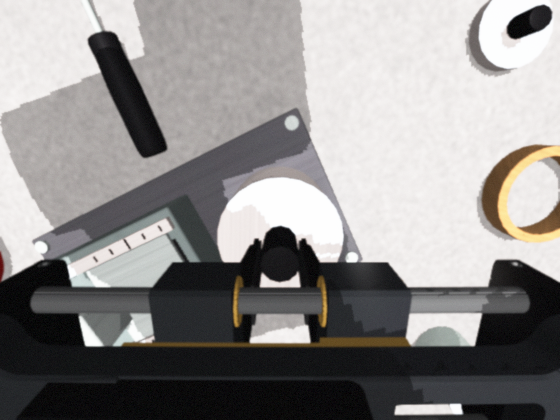

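The disc covers the rim, the step is about 7 mm in and there is no jamming force. Easing down the last 3 mm.

>>> servo_tool(
  plan=[
    {"dx": 0, "dy": 0, "dz": 0.001, "ax": 0, "ay": 0, "az": 0, "jaw": 0.01},
    {"dx": 0, "dy": 0, "dz": 0.002, "ax": 0, "ay": 0, "az": 0, "jaw": 0.01},
    {"dx": 0, "dy": 0, "dz": 0.003, "ax": 0, "ay": 0, "az": 0, "jaw": 0.01},
    {"dx": 0, "dy": 0, "dz": 0.003, "ax": 0, "ay": 0, "az": 0, "jaw": 0.01},
  ],
)

```text
clock: 8.4
ee_pos: [0.5662, 0.1256, 0.082]
ee_rot: [0.0, 0.783, 0.621, 0.0]
force: [-1.2, 1.2, 3.1]
width: 0.0234
```

Upward force has appeared (a 5 N change) at TCP z 0.082, as expected for a seated lid. Release and lift.

>>> servo_tool(
  plan=[
    {"dx": 0, "dy": 0, "dz": 0.0, "ax": 0, "ay": 0, "az": 0, "jaw": 0.045},
    {"dx": 0, "dy": 0, "dz": 0.0, "ax": 0, "ay": 0, "az": 0, "jaw": 0.045},
    {"dx": 0, "dy": 0, "dz": 0.0, "ax": 0, "ay": 0, "az": 0, "jaw": 0.045},
    {"dx": 0, "dy": 0, "dz": 0.0, "ax": 0, "ay": 0, "az": 0, "jaw": 0.045},
    {"dx": 0, "dy": 0, "dz": -0.03, "ax": 0, "ay": 0, "az": 0, "jaw": 0.045},
    {"dx": 0, "dy": 0, "dz": -0.07, "ax": 0, "ay": 0, "az": 0, "jaw": 0.045},
    {"dx": 0, "dy": 0, "dz": -0.12, "ax": 0, "ay": 0, "az": 0, "jaw": 0.045},
    {"dx": -0.08, "dy": -0.03, "dz": -0.14, "ax": 0, "ay": 0, "az": -0.15, "jaw": 0.045},
    {"dx": -0.12, "dy": -0.04, "dz": -0.14, "ax": 0, "ay": 0, "az": -0.3, "jaw": 0.045},
    {"dx": -0.14, "dy": -0.05, "dz": -0.14, "ax": 0, "ay": 0, "az": -0.445, "jaw": 0.045},
    {"dx": -0.14, "dy": -0.05, "dz": -0.14, "ax": 0, "ay": 0, "az": -0.445, "jaw": 0.045},
    {"dx": -0.14, "dy": -0.05, "dz": -0.14, "ax": 0, "ay": 0, "az": -0.445, "jaw": 0.045},
    {"dx": -0.14, "dy": -0.05, "dz": -0.14, "ax": 0, "ay": 0, "az": -0.445, "jaw": 0.045},
  ],
)

```text
clock: 9.7
ee_pos: [0.4862, 0.0011, 0.222]
ee_rot: [0.0, 0.628, 0.778, 0.0]
force: [-0.1, 0.8, -0.0]
width: 0.0452
```

```bash
python3 - <<'E'
from h import *
import pickle
st=bot.observe(); im,d=vision.read_camera('wrist'); cv2.imwrite('pics/w8.png',im[...,::-1]); np.save('pics/w8.npy',d); pickle.dump(st,open('pics/w8.pkl','wb'))
im2,d2=vision.read_camera('top'); cv2.imwrite('pics/t8.png',im2[...,::-1])
im2,d2=vision.read_camera('scene'); cv2.imwrite('pics/s8.png',im2[...,::-1])
print(st['force'],st['ee_pos'],delta((.597,-.0225,.0695),1.784,st),st['qd'].round(3))
a=np.linspace(0,2*np.pi,60); b=im[...,::-1].copy()
print(proj('wrist',[.597,-.0225,.104],st),proj('wrist',[.566,.1255,.078],st))
for p in proj('wrist',np.c_[.566+.045*np.cos(a),.1255+.045*np.sin(a),0*a+.078],st): cv2.circle(b,tuple(int(x) for x in p.round()),1,(0,255,0),-1)
cv2.imwrite('pics/w8o.png',b)
E
```

```text
[-0.09845941  0.76741646 -0.02844244] [0.48622803 0.00108893 0.22198915] (array([-0.0465,  0.1032,  0.1526]), array([ 0.0007, -0.0001,  0.0001])) [ 0.016  0.011 -0.003 -0.001 -0.001 -0.006]
[[241.00619909 286.17223095]] [[362.14303125 276.25451383]]
```

View pics/w8o.png

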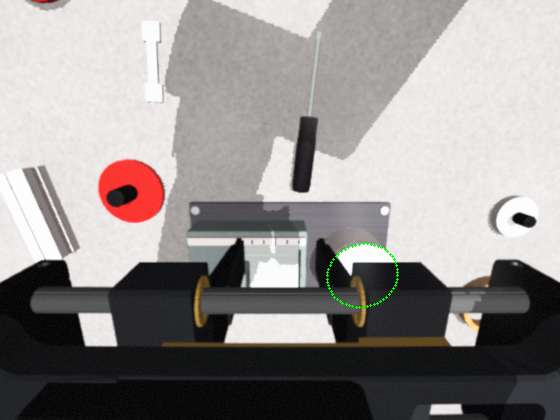

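View pics/s8.png

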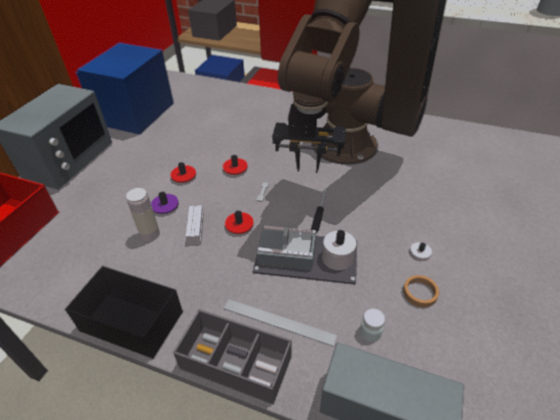

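The scene view shows the lid level on the well at (340,244). In the wrist view the plate edges are now parallel to the image rows, so the yaw is right. I'll check lid centre and height from the top view.

```bash
python3 - <<'E'
from h import *
im=cv2.imread('pics/s8.png'); cv2.imwrite('pics/s8z.png',cv2.resize(im[200:290,245:370],None,fx=6,fy=6,interpolation=cv2.INTER_CUBIC))
b=cv2.imread('pics/t8.png'); cv2.imwrite('pics/t8z.png',cv2.resize(b[150:255,180:325],None,fx=5,fy=5,interpolation=cv2.INTER_CUBIC))
E
```

```text
(no output)
```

View pics/s8z.png

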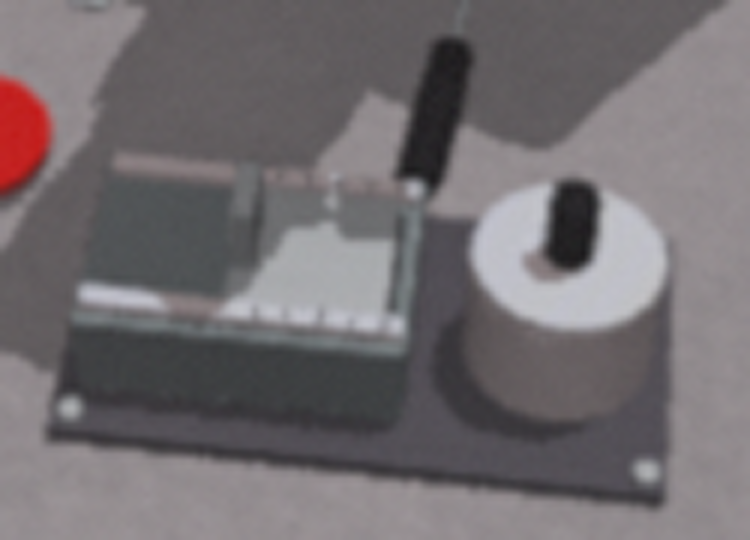

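View pics/t8z.png

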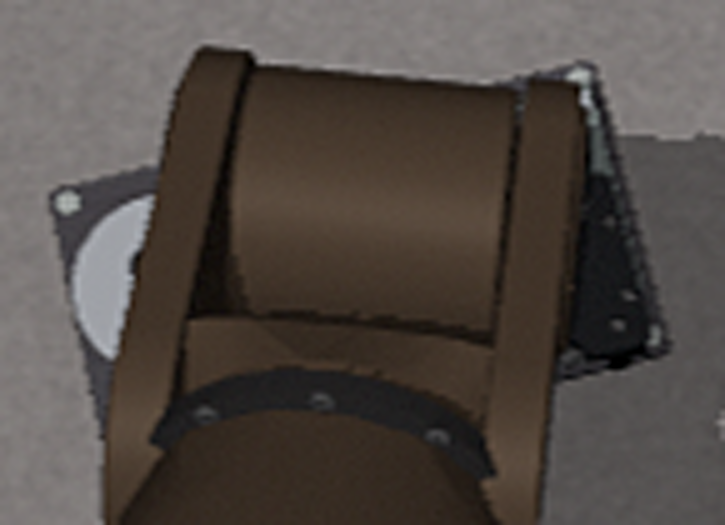

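The lid sits flush and the shutter is shut. Moving above the tab.

>>> servo_tool(
  plan=[
    {"dx": -0.046, "dy": 0.05, "dz": 0.03, "ax": 0.0, "ay": 0, "az": 0, "jaw": 0.045},
    {"dx": -0.046, "dy": 0.103, "dz": 0.06, "ax": 0.0, "ay": 0, "az": 0, "jaw": 0.045},
    {"dx": -0.046, "dy": 0.103, "dz": 0.09, "ax": 0.0, "ay": 0, "az": 0, "jaw": 0.045},
    {"dx": -0.046, "dy": 0.103, "dz": 0.1, "ax": 0.0, "ay": 0, "az": 0, "jaw": 0.045},
    {"dx": -0.046, "dy": 0.103, "dz": 0.1, "ax": 0.0, "ay": 0, "az": 0, "jaw": 0.045},
    {"dx": -0.046, "dy": 0.103, "dz": 0.1, "ax": 0.0, "ay": 0, "az": 0, "jaw": 0.045},
  ],
)

```text
clock: 10.45
ee_pos: [0.5963, -0.0208, 0.1224]
ee_rot: [-0.0, 0.627, 0.779, 0.0]
force: [0.1, 0.1, 0.5]
width: 0.0447
```

```bash
python3 - <<'E'
from h import *
st=bot.observe(); im,d=vision.read_camera('wrist'); b=im[...,::-1].copy()
print(st['ee_pos'],delta((.597,-.0225,.0695),1.784,st),st['qd'].round(3))
yv=np.array([-np.sin(.213),np.cos(.213),0]); xv=np.array([np.cos(.213),np.sin(.213),0]); c=np.array([.597,-.0225,.104])
for a in(-6,6):
  for e in(-17,17):
    p=proj('wrist',c+yv*a/1e3+xv*e/1e3,st)[0]; cv2.circle(b,tuple(int(x) for x in p.round()),2,(0,255,0),-1)
cv2.imwrite('pics/w9.png',b)
E
```

```text
[ 0.59626594 -0.02083032  0.1223511 ] (array([-0.0018,  0.0004,  0.0529]), array([-0.0002, -0.0003,  0.003 ])) [-0.003 -0.031 -0.006 -0.001 -0.    -0.002]
```

View pics/w9.png

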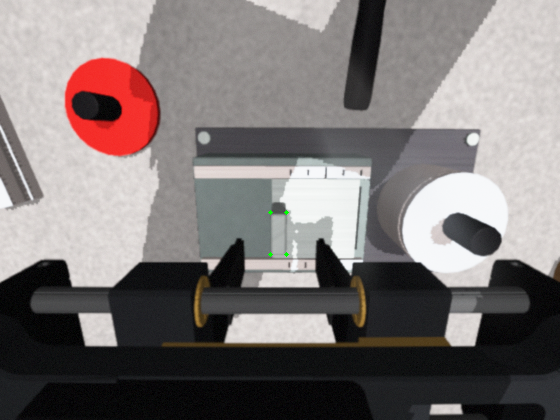

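The tab outline (271–287, 212–254) matches the prediction and lies between the fingers. Descending and gripping.

>>> servo_tool(
  plan=[
    {"dx": -0.0018, "dy": 0, "dz": 0.01, "ax": 0, "ay": 0, "az": 0.003, "jaw": 0.045},
    {"dx": -0.0018, "dy": 0, "dz": 0.025, "ax": 0, "ay": 0, "az": 0.003, "jaw": 0.045},
    {"dx": -0.0018, "dy": 0, "dz": 0.04, "ax": 0, "ay": 0, "az": 0.003, "jaw": 0.045},
    {"dx": -0.0018, "dy": 0, "dz": 0.048, "ax": 0, "ay": 0, "az": 0.003, "jaw": 0.045},
    {"dx": -0.0018, "dy": 0, "dz": 0.052, "ax": 0, "ay": 0, "az": 0.003, "jaw": 0.045},
    {"dx": -0.0018, "dy": 0, "dz": 0.052, "ax": 0, "ay": 0, "az": 0.003, "jaw": 0.045},
  ],
)

```text
clock: 11.1
ee_pos: [0.597, -0.0228, 0.0713]
ee_rot: [0.001, 0.628, 0.778, 0.0]
force: [0.1, -1.1, -0.3]
width: 0.0451
```

>>> servo_tool(
  newtons=40,
  plan=[
    {"dx": 0, "dy": 0, "dz": 0, "ax": 0, "ay": 0, "az": 0, "jaw": 0.0},
    {"dx": 0, "dy": 0, "dz": 0, "ax": 0, "ay": 0, "az": 0, "jaw": 0.0},
    {"dx": 0, "dy": 0, "dz": 0, "ax": 0, "ay": 0, "az": 0, "jaw": 0.0},
    {"dx": 0, "dy": 0, "dz": 0, "ax": 0, "ay": 0, "az": 0, "jaw": 0.0},
    {"dx": 0, "dy": 0, "dz": 0, "ax": 0, "ay": 0, "az": 0, "jaw": 0.0},
    {"dx": 0, "dy": 0, "dz": 0, "ax": 0, "ay": 0, "az": 0, "jaw": 0.0},
    {"dx": 0, "dy": 0, "dz": 0, "ax": 0, "ay": 0, "az": 0, "jaw": 0.0},
  ],
)

```text
clock: 11.8
ee_pos: [0.5969, -0.0225, 0.0714]
ee_rot: [0.0, 0.628, 0.778, 0.001]
force: [-0.3, 5.3, 2.5]
width: 0.012
```

```bash
python3 - <<'E'
from h import *
st=bot.observe(); im,d=vision.read_camera('wrist'); cv2.imwrite('pics/w10.png',im[...,::-1])
print(st['ee_pos'],st['width'],st['force'],delta((.597+.03*np.sin(.213),-.0225-.03*np.cos(.213),st['ee_pos'][2]),1.784,st))
print('tool x in world',Rt(st['ee_rot'])[:,0])
E
```

```text
[ 0.59692776 -0.02252499  0.07138998] 0.01204316306008252 [-0.30094993  5.33187889  2.50006182] (array([-0.03  ,  0.0001,  0.    ]), array([ 0.0015,  0.0001, -0.0003]))
tool x in world [-2.11307150e-01  9.77419708e-01 -5.14407815e-05]
```

View pics/w10.png

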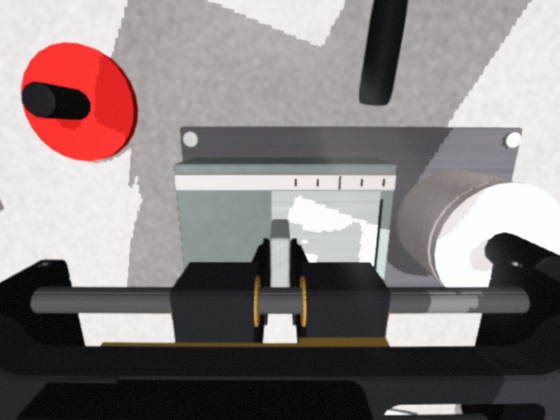

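The tab is gripped (12.0 mm) and the shutter is still shut. Sliding 30 mm along tool -x, slowly.

>>> servo_tool(
  plan=[
    {"dx": -0.002, "dy": 0, "dz": 0, "ax": 0, "ay": 0, "az": 0, "jaw": 0.0},
    {"dx": -0.004, "dy": 0, "dz": 0, "ax": 0, "ay": 0, "az": 0, "jaw": 0.0},
    {"dx": -0.006, "dy": 0, "dz": 0, "ax": 0, "ay": 0, "az": 0, "jaw": 0.0},
    {"dx": -0.008, "dy": 0, "dz": 0, "ax": 0, "ay": 0, "az": 0, "jaw": 0.0},
    {"dx": -0.01, "dy": 0, "dz": 0, "ax": 0, "ay": 0, "az": 0, "jaw": 0.0},
    {"dx": -0.012, "dy": 0, "dz": 0, "ax": 0, "ay": 0, "az": 0, "jaw": 0.0},
    {"dx": -0.014, "dy": 0, "dz": 0, "ax": 0, "ay": 0, "az": 0, "jaw": 0.0},
    {"dx": -0.016, "dy": 0, "dz": 0, "ax": 0, "ay": 0, "az": 0, "jaw": 0.0},
    {"dx": -0.018, "dy": 0, "dz": 0, "ax": 0, "ay": 0, "az": 0, "jaw": 0.0},
    {"dx": -0.02, "dy": 0, "dz": 0, "ax": 0, "ay": 0, "az": 0, "jaw": 0.0},
    {"dx": -0.022, "dy": 0, "dz": 0, "ax": 0, "ay": 0, "az": 0, "jaw": 0.0},
    {"dx": -0.024, "dy": 0, "dz": 0, "ax": 0, "ay": 0, "az": 0, "jaw": 0.0},
    {"dx": -0.026, "dy": 0, "dz": 0, "ax": 0, "ay": 0, "az": 0, "jaw": 0.0},
    {"dx": -0.028, "dy": 0, "dz": 0, "ax": 0, "ay": 0, "az": 0, "jaw": 0.0},
    {"dx": -0.0295, "dy": 0, "dz": 0, "ax": 0, "ay": 0, "az": 0, "jaw": 0.0},
    {"dx": -0.03, "dy": 0, "dz": 0, "ax": 0, "ay": 0, "az": 0, "jaw": 0.0},
    {"dx": -0.03, "dy": 0, "dz": 0, "ax": 0, "ay": 0, "az": 0, "jaw": 0.0},
    {"dx": -0.03, "dy": 0, "dz": 0, "ax": 0, "ay": 0, "az": 0, "jaw": 0.0},
    {"dx": -0.03, "dy": 0, "dz": 0, "ax": 0, "ay": 0, "az": 0, "jaw": 0.0},
    {"dx": -0.03, "dy": 0, "dz": 0, "ax": 0, "ay": 0, "az": 0, "jaw": 0.0},
  ],
)

```text
clock: 13.85
ee_pos: [0.6032, -0.0515, 0.0714]
ee_rot: [0.0, 0.628, 0.778, 0.001]
force: [-0.0, 8.0, 3.1]
width: 0.0115
```

```bash
python3 - <<'E'
from h import *
st=bot.observe(); im,d=vision.read_camera('wrist'); cv2.imwrite('pics/w11.png',im[...,::-1])
im2,_=vision.read_camera('scene'); cv2.imwrite('pics/s11.png',cv2.resize(im2[190:290,225:385,::-1],None,fx=5,fy=5,interpolation=cv2.INTER_CUBIC))
print(st['ee_pos'],st['width'],st['force'],st['qd'].round(3))
print('travel',np.dot(st['ee_pos']-np.array([.59693,-.02252,.0714]),[.2113,-.9774,0]))
E
```

```text
[ 0.60320423 -0.05153735  0.07140914] 0.011478971326697354 [-0.04951095  7.96143446  3.08354997] [ 0.001 -0.001  0.001  0.001 -0.     0.   ]
travel 0.029687300567243457
```

View pics/w11.png

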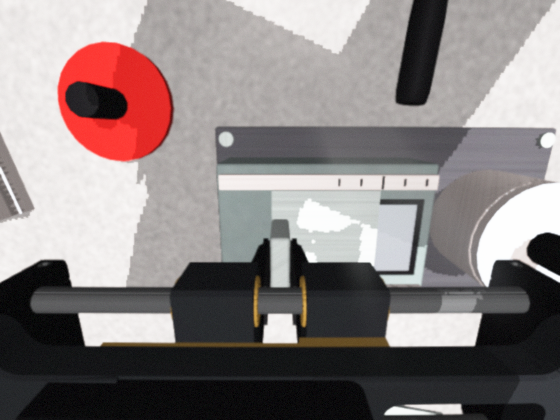

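View pics/s11.png

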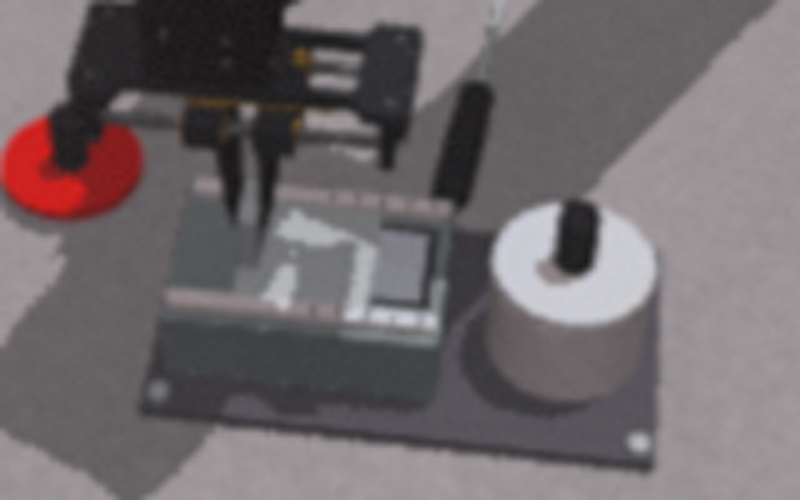

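The shutter's free edge (column ~381) is at the long tick (383), with 29.7 mm of travel, 8 N matching the spring, and no joint motion. The lid is seated and untouched. Handing in.

```bash
python3 - <<'E'
from h import *
print(job.close_job()); st=bot.observe(); print(st['clock'],st['ee_pos'],st['force'],st['width'])
E
```

```text
the job is handed in; nothing more can be done
None
the job is handed in; nothing more can be done
```

I put the bare-aluminium lid on the well, pressed it home and let go. I then gripped the shutter's tab and slid it to half travel. I handed the job in at about 14 s with the arm still holding it there.

- **Lid:** A 5 N upward reaction appeared at the expected height (TCP z 0.082). The scene view then showed the lid level and flush on the rim. The arm blocked the top view, so I have no second measurement of its position after I let go.
- **Shutter:** Arm travel was 29.7 mm. The plate's free edge stood within about 2 px of the long tick mark. The force along the slide was 8 N, against 7.5 N expected from the spring, and the arm was still.
- **Other things on the bench:** I didn't touch any of them, and they looked unmoved in the pictures. I didn't measure their positions.
- **Disagreements:** The first move call was refused because its rows left out the turn values, and nothing moved. One wrist measurement taken while the arm was still moving was about 7 mm off, so I discarded it. The steady views agreed to about 1 mm.

The hand-in gave no verdict, and the state could not be read afterwards, so I have no reading from the final second.

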